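Complete the row of gouges in the tool tray

TASK

Complete the row of lino gouges in the wooden tray: lay the two gouges from the worktop in the tray's two empty grey felt bays, one on each side of the gouge that is already there, level with it, parallel to it and with the blades pointing the same way. Leave the scraper and the gouge already in the tray where they are.

Things in the scene. Friction and masses are not known exactly. Their poses are not given: they have to be found in the camera images.
- tray: Fixed shallow light wooden tray, 160 (its x) by 250 mm (its y); origin at the centre of its underside, z up. Floor 6 mm above the worktop; rim 8 mm thick, top 12 mm above the worktop. Three grey felt bays flush with the floor, 128 mm long along tray x, 36 mm wide, at tray y = -65, 0, +65 mm; gouges lie along them, blade toward tray +x (away from the robot). The middle bay is taken.
- bay_left (a point): Where the centre of a gouge's handle belongs in the empty bay at tray y = +65 mm (tray x = -26 mm), 9.5 mm above the tray floor. Axes as the tray's.
- bay_right (a point): The same for the empty bay at tray y = -65 mm. Axes as the tray's.
- gouge_a_handle (a point): Lino gouge lying on the worktop, 108 mm long: a brown wooden mushroom-shaped handle 52 mm long, at most 24 mm wide and 19 mm high, and a slim steel blade. Point at the centre of the handle, half-way up. x runs along the gouge from the handle to the blade, z up. Grasp across the handle (along y) here, from above; it is also the balance point within some 10 mm. It lies flat, 9.5 mm below this point.
- gouge_a_tip (a point): Blade tip of that gouge, 80 mm ahead of the handle's centre.
- gouge_b_handle (a point): The second, like gouge on the worktop: centre of its handle; same sizes and axes.
- gouge_b_tip (a point): Blade tip of the second gouge, 80 mm ahead of its handle's centre.
- gouge_tray_handle (a point): The gouge already in the tray's middle bay, same size with a dark blue handle; centre of its handle, axes as the others. Not to be moved.
- scraper_center (a point): Bystander lying on the worktop among the gouges: flat scraper with wooden handle and steel blade, 150 x 45 x 13 mm, its long axis along x; point at its centre. Not to be moved.
Not all that is in view belongs to the job. What is shaped like the part that bears gouge_a_handle but purple or yellow is not meant.

How it is judged (in metres and radians):
At the end, for the whole second after the job is handed in: In each empty bay a gouge at rest: handle centre within 16 mm across, 20 mm along and 8 mm in height of the bay's point, blade toward the tray's +x, within 0.21 rad of its x. Middle gouge moved under 15 mm, within 0.25 rad of the tray's x; scraper moved under 20 mm ((((x of gouge_a_handle in the frame of bay_left between -0.02 and 0.02 m and y of gouge_a_handle in the frame of bay_left between -0.016 and 0.016 m and z of gouge_a_handle in the frame of bay_left between -0.008 and 0.008 m and angle between the x axis of gouge_a_handle and the x axis of bay_left, either way round below 0.21 rad and x of gouge_a_tip in the frame of bay_left above 0.04 m) and (x of gouge_b_handle in the frame of bay_right between -0.02 and 0.02 m and y of gouge_b_handle in the frame of bay_right between -0.016 and 0.016 m and z of gouge_b_handle in the frame of bay_right between -0.008 and 0.008 m and angle between the x axis of gouge_b_handle and the x axis of bay_right, either way round below 0.21 rad and x of gouge_b_tip in the frame of bay_right above 0.04 m)) or ((x of gouge_a_handle in the frame of bay_right between -0.02 and 0.02 m and y of gouge_a_handle in the frame of bay_right between -0.016 and 0.016 m and z of gouge_a_handle in the frame of bay_right between -0.008 and 0.008 m and angle between the x axis of gouge_a_handle and the x axis of bay_right, either way round below 0.21 rad and x of gouge_a_tip in the frame of bay_right above 0.04 m) and (x of gouge_b_handle in the frame of bay_left between -0.02 and 0.02 m and y of gouge_b_handle in the frame of bay_left between -0.016 and 0.016 m and z of gouge_b_handle in the frame of bay_left between -0.008 and 0.008 m and angle between the x axis of gouge_b_handle and the x axis of bay_left, either way round below 0.21 rad and x of gouge_b_tip in the frame of bay_left above 0.04 m))) and distance of gouge_tray_handle from where it was at the start of the episode below 0.015 m and angle between the x axis of gouge_tray_handle and the x axis of tray, either way round below 0.25 rad and distance of scraper_center from where it was at the start of the episode below 0.02 m and linear speed of each of gouge_a, gouge_b below 0.02 m/s); the robot touches nothing.
It also fails if it takes over 58 s, if anything falls off the work surface, if the arm or the gripper's body presses on something with over 40 N, if the wrist force passes 120 N, or if a joint passes its speed limit or range.

ROBOT

A 6-joint arm with a two-finger parallel gripper is mounted at the origin on a cart in front of the work surface, level with it; the furniture and walls round the work are solid. World frame = base frame: x ahead of the robot, y to its left, z up, the work surface at z = 0. Lengths are in mm, angles in rad, forces in N, time in s.
With the tool pointing down it reaches from about 400 to 825 mm from the base axis. Payload 7 kg.
Tool frame: the origin (TCP) lies midway between the tips of the shut fingers; the grasp point (between the pads) lies 19 mm behind it; y points along the fingers, z is the direction in which the jaws open and shut, and the axes are right-handed (so a half turn about y gives the same grasp; the last joint's range is limited). The gripper opens to 85 mm and grips with 20 to 120 N. Pads are 22 mm wide; open, the fingers measure 114 mm over their backs; the gripper's body (76 mm by 85 mm) begins 54 mm behind the grasp point. The pads swing forward as they close: fully open they stand 13 mm farther back than shut.
Start: joints at [-0.848, 0.359, 0.012, 0, -1.224, -0.288], TCP at [284.301, -612.183, 231.302] pointing down, gripper open.
Joint ranges: [-3.07, 3.07], [-1.43, 2.12], [-1.02, 1.25], [-3.03, 1.67], [-3.05, -0], [-3.03, 3.03]. Speed limits (rad/s): [2.39, 2.39, 3.01, 3.14, 3.14, 3.14].

INTERFACE

Orientations are given as a rotation vector (axis times angle).
In Python, from bench import robot gives the robot as it stands.
- The arm moves only by the shell command python3 -m jog 'ROWS' [FORCE]. ROWS is JSON, a list that holds one entry, the list of rows, each a list of 7 numbers: the shift along the tool's x, y, z in cm, then the turn, a rotation vector about the tool's x, y, z in degrees, then the gripper command: -1 is shut, 1 is fully open, values between are in proportion. In form: [[[tx, ty, tz, ax, ay, az, fingers], ...]]. A call has 1 to 12 rows; each row is the pose to reach, as a shift and turn from the pose commanded when the call began, along the tool's axes at that moment; what a row does not reach only later rows make up. A row lasts 1/8 s, in which the tool goes at most 62.5 mm and 10.7 degrees, less where a joint would pass 70% of its speed; a pose out of reach is approached as far as the arm can. A call with a gripper value outside its range is refused whole. The fingers move at their own pace and stop on an object; FORCE is the grip in N (left out, the last holds). Time passes only in rows, so rows that repeat a pose let the fingers close. It gives the time, the measured TCP pose, the force and the opening at its end, in the units of the state.
- robot.get_obs(): the state, without advancing time (a new reading comes with each control period).
- robot.camera(name): name is "scene" or "top"; returns (picture, depth): 480x640x3 uint8, red, green, blue; 480x640 float32, mm along the optical axis (not along the pixel's ray), 0 where there is no reading.
- robot.camera_params(name): a dict with "fov_y" (degrees; the focal length in pixels is half the picture's height over the tangent of half this angle, whatever the lens; pixels are square), "cx", "cy" (the principal point, pixels), "k1" (the pictures are not rectified: a ray, as slopes to the right and down, at radius r is drawn at 1 + k1 r^2 times it, then the intrinsics apply), "eye" and "orientation" of the camera in the world. Camera axes: x right, y down, z forward; pixel columns grow to the right and rows downward; lengths in mm; the calibration is good to about 2 mm. A picture is of the moment at which its call begins. camera_params takes no time and is no camera call.
- robot.close_job(): hands the job in, once; it reports no verdict.
The state is a dict: "t": time; "joint_positions": joint angles; "joint_vel": joint speeds; "joint_torque": joint torques, N m; "tool_pos": TCP position; "eef_rot": TCP orientation; "force": force on the tool from outside, world axes, zero at the start; "wrist_torque": the same for the moment, N m; "gripper_width": opening from 0.0 (shut) to 1.0 (fully open).
Only numpy, scipy, OpenCV 4.12 (cv2) and the standard library are available. Lean on these libraries where they do the work, as an engineer would, in place of code of your own. Each camera call takes 0.05 s, during which the arm holds its last target.

## Working session

There is one attempt and no reset: what is moved stays moved. The work goes in short steps, Python scripts to look and compute and a shell command to move; the robot and the scene stay as the last step left them, time stands still between calls to the robot, and variables do not carry over. Pictures are saved under pics/ and viewed, and the job is handed in when it is done.

```bash
mkdir -p pics; ls; python3 - <<'E'
from bench import robot
import cv2,numpy as np
print(robot.get_obs())
for n in("scene","top"):
    p,d=robot.camera(n); print(n,robot.camera_params(n))
    cv2.imwrite(f"pics/{n}0.png",p[:,:,::-1]); np.save(f"pics/{n}0.npy",d); np.save(f"pics/{n}0_rgb.npy",p)
E
```

```text
pics
{'t': 0.0, 'joint_positions': array([-8.47912224e-01,  3.59340636e-01,  1.10500006e-02, -3.63608144e-04,
       -1.22410035e+00, -2.88103024e-01]), 'joint_vel': array([ 0.00084568, -0.0002497 , -0.00158633, -0.00020089, -0.00042681,
       -0.00060241]), 'joint_torque': array([-3.39422091e-03, -5.83324814e+01,  2.93419594e+01,  6.93663016e+00,
       -6.05996451e-03,  4.86256215e-05]), 'tool_pos': array([ 284.09066133, -611.76333467,  230.38731334]), 'eef_rot': array([-1.54221623, -0.34044472,  0.34119248]), 'force': array([-0.17127547, -0.5507156 ,  0.21501032]), 'wrist_torque': array([ 0.00692855, -0.03512433,  0.00353794]), 'gripper_width': 1.0036924581794453}
scene {'fov_y': 57.543371458890384, 'cx': 319.8706763237864, 'cy': 237.30630129337356, 'k1': -0.09631853607717829, 'eye': array([-247.06954857, 1083.47171188,  684.08190589]), 'orientation': array([-0.76770412,  2.30808454, -1.37565899])}
top {'fov_y': 53.191930536334795, 'cx': 322.1624732777726, 'cy': 238.84439184811887, 'k1': 0.023027612497345522, 'eye': array([ 246.72034802,  166.74390207, 1325.03641088]), 'orientation': array([-2.09050328,  2.14664424, -0.21043303])}
```

View pics/scene0.png

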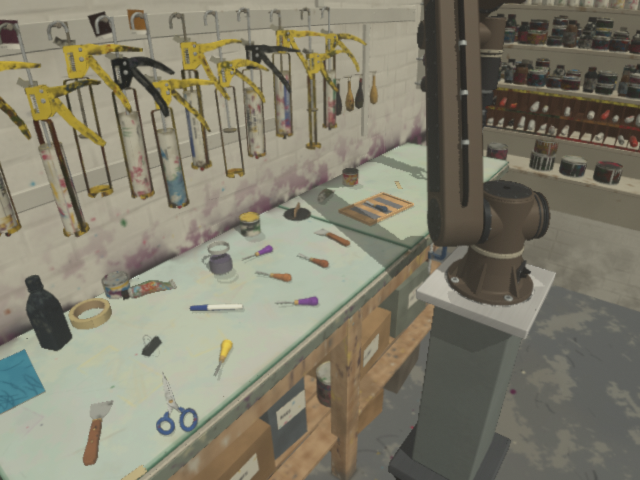

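View pics/top0.png

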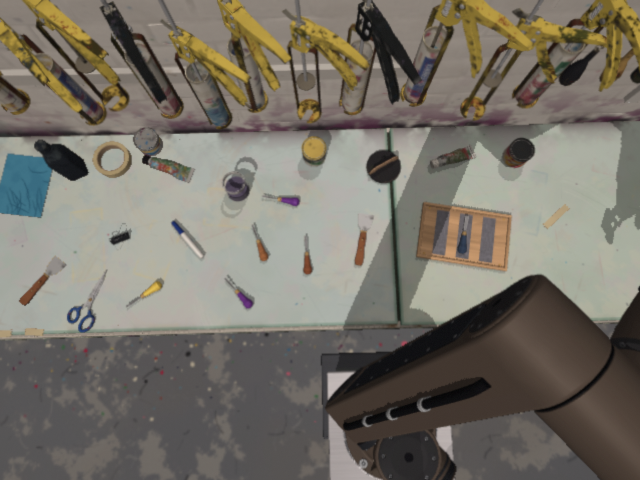

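The top view shows two brown gouges near (261,245) and (307,258) with blades up, and the scraper at (361,240). The tray is at (464,237), with the blue gouge in the middle bay and empty bays at about (441,232) and (487,240).

```bash
cat > h.py <<'E'
import numpy as np,cv2
from scipy.spatial.transform import Rotation as R
def K(c):
    f=240/np.tan(np.radians(c["fov_y"]/2)); return np.array([[f,0,c["cx"]],[0,f,c["cy"]],[0,0,1.]]),np.array([c["k1"],0,0,0.])
def world(c,uv,z):
    k,d=K(c); n=cv2.undistortPoints(np.array(uv,float).reshape(-1,1,2),k,d)[:,0]
    r=np.c_[n,np.ones(len(n))]@R.from_rotvec(c["orientation"]).as_matrix().T
    e=np.array(c["eye"]); return e+r*((z-e[2])/r[:,2])[:,None]
def pix(c,P):
    k,d=K(c); M=R.from_rotvec(c["orientation"]).as_matrix().T
    q=(np.array(P,float).reshape(-1,3)-c["eye"])@M.T
    n=q[:,:2]/q[:,2:]; r2=(n**2).sum(1)[:,None]; n=n*(1+c["k1"]*r2); return n*k[0,0]+[c["cx"],c["cy"]]
E
python3 - <<'E'
from h import *
p=np.load("pics/top0_rgb.npy")
a=cv2.resize(p[210:290,230:390],None,fx=5,fy=5,interpolation=cv2.INTER_CUBIC); cv2.imwrite("pics/za.png",a[:,:,::-1])
a=cv2.resize(p[190:280,405:525],None,fx=6,fy=6,interpolation=cv2.INTER_CUBIC); cv2.imwrite("pics/zt.png",a[:,:,::-1])
E
```

```text
(no output)
```

View pics/za.png

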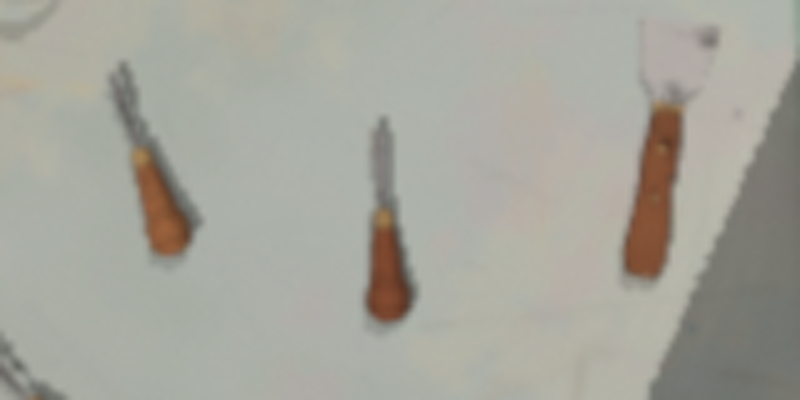

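View pics/zt.png

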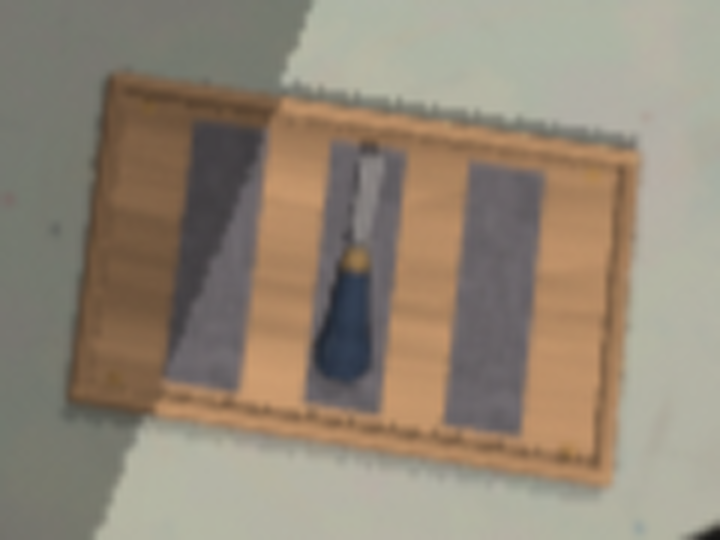

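```bash
python3 - <<'E'
from h import *
from bench import robot
c=robot.camera_params("top"); np.set_printoptions(precision=1,suppress=True)
s=lambda L,f,o:np.array(L)/f+o-0.0
T=world(c,s([[115,75],[635,152],[608,485],[70,400]],6.,[405,190]),12); print(T, T.mean(0))
TL,TR,BR,BL=T
print("dims",*[np.linalg.norm(x) for x in(TL-TR,TR-BR,BR-BL,BL-TL)])
yv=(TL-TR+BL-BR);xv=(TL-BL+TR-BR); print("yaw",np.arctan2(xv[1],xv[0]),np.arctan2(-yv[0],yv[1]))
F=world(c,s([[228,124],[505,165],[205,388],[482,430],[345,412],[369,147]],6.,[405,190]),6);print("bays",F[:2].mean(0),F[2:4].mean(0),F[:4].mean(0),(F[0]+F[2])/2,(F[1]+F[3])/2)
for n,t,b in(("1",[122,66],[170,255]),("2",[382,118],[388,322])):
    q=world(c,s([t,b],5.,[230,210]),7); d=q[0]-q[1]; print(n,q,np.linalg.norm(d),"yaw",np.arctan2(d[1],d[0]),"hc",q[0]-d/np.linalg.norm(d)*80)
# colour centroid of brown handles
p=np.load("pics/top0_rgb.npy"); h=cv2.cvtColor(p,cv2.COLOR_RGB2HSV)
m=((h[...,0]<14)&(h[...,1]>100)).astype(np.uint8)
n,l,st,ce=cv2.connectedComponentsWithStats(m)
for i in range(1,n):
    x,y=ce[i]
    if st[i][4]>40 and 230<x<390 and 200<y<290:
        ys,xs=np.where(l==i); w=world(c,np.c_[xs,ys],9.5)[:,:2]; mu=w.mean(0); U,S,V=np.linalg.svd(w-mu); v=V[0]*np.sign(V[0][0]); e=(w-mu)@v; k=(w-mu)@V[1]
        print(st[i],mu,np.arctan2(v[1],v[0]),e.min(),e.max(),np.ptp(k), "mid",mu+v*(e.min()+e.max())/2)
E
```

```text
[[ 605.3 -130.2   12. ]
 [ 561.3 -370.2   12. ]
 [ 405.1 -341.8   12. ]
 [ 450.8  -98.9   12. ]] [ 505.7 -235.3   12. ]
dims 244.0547849736404 158.76025376387534 247.11431271479051 157.60726876073804
yaw -0.1897019452102466 -0.18368067403492758
bays [ 569.9 -247.2    6. ] [ 444.3 -226.     6. ] [ 507.1 -236.6    6. ] [ 518.7 -173.1    6. ] [ 495.5 -300.2    6. ]
1 [[559.2 351.2   7. ]
 [450.7 324.5   7. ]] 111.74572964214728 yaw 0.24190653986464983 hc [481.5 332.1   7. ]
2 [[525.3 205.2   7. ]
 [410.1 204.2   7. ]] 115.24700300595262 yaw 0.008849976263413266 hc [445.3 204.5   7. ]
[355 232  11  33 211] [476.4  56. ] -0.20374559382990606 -43.1445518823938 49.70705055994828 20.499174434840498 mid [479.6  55.3]
[258 243  10  18 105] [475.1 329.7] 0.3274837890135046 -22.58479461633695 28.633078419124946 20.955359235974992 mid [477.9 330.6]
[304 256   8  18 101] [434.9 205. ] 0.047258487772387094 -21.577990000412484 26.611294000720186 19.850634430081264 mid [437.4 205.1]
```

```bash
cat >> h.py <<'E'
def plan(p0,R0,p1,yaw,dz=0):
    """p0,R0 commanded; target tool down, jaw axis perpendicular to heading yaw; both half-turn options"""
    for s in(1,-1):
        y=np.array([0,0,-1.]); z=s*np.array([-np.sin(yaw),np.cos(yaw),0]); x=np.cross(y,z)
        M=np.c_[x,y,z]; t=R0.T@(np.array(p1,float)-p0)/10; r=R.from_matrix(R0.T@M).as_rotvec(degrees=True)
        print("s",s,"shift cm",t.round(2),"turn",r.round(1),"rows>=",np.ceil(max(np.linalg.norm(t)/6.25,np.linalg.norm(r)/10.7)))
E
python3 - <<'E'
from h import *
from bench import robot
o=robot.get_obs(); M=R.from_rotvec(o["eef_rot"]).as_matrix(); print(M.round(3),o["t"])
p0=np.array([284.301,-612.183,231.302])
plan(p0,M,[479,331,130],0.27)
plan(p0,M,[440,205,130],0.02)
# check of G1 in the scene camera
c=robot.camera_params("scene")
for h,a in(((479,331),.27),((440,205),.02)):
    v=np.array([np.cos(a),np.sin(a)]);print([pix(c,[*(np.array(h)+v*k),9.5]).round(1).tolist() for k in(-26,0,26,80)])
p=np.load("pics/scene0_rgb.npy"); a=cv2.resize(p[235:315,240:360],None,fx=6,fy=6,interpolation=cv2.INTER_CUBIC)
for h,a2 in(((479,331),.27),((440,205),.02)):
    v=np.array([np.cos(a2),np.sin(a2)])
    for k in(-26,0,26,80):
        q=(pix(c,[*(np.array(h)+v*k),9.5])[0]-[240,235])*6; cv2.circle(a,tuple(int(i) for i in q),3,(0,255,0),-1)
cv2.imwrite("pics/zs.png",a[:,:,::-1])
E
```

```text
[[ 0.907 -0.001 -0.421]
 [ 0.421  0.001  0.907]
 [-0.    -1.     0.001]] 0.1
s 1 shift cm [57.38 10.23 77.33] turn [-0.1  9.4 -0. ] rows>= 16.0
s -1 shift cm [57.38 10.23 77.33] turn [-0.000e+00 -1.706e+02  1.000e-01] rows>= 16.0
s 1 shift cm [48.54 10.22 67.55] turn [-0.1 23.8 -0. ] rows>= 14.0
s -1 shift cm [48.54 10.22 67.55] turn [-0.000e+00 -1.562e+02  1.000e-01] rows>= 15.0
[[[290.5, 277.5]], [[282.2, 275.7]], [[274.0, 274.0]], [[257.4, 270.4]]]
[[[327.3, 263.8]], [[320.2, 261.2]], [[313.2, 258.6]], [[299.2, 253.5]]]
```

View pics/zs.png

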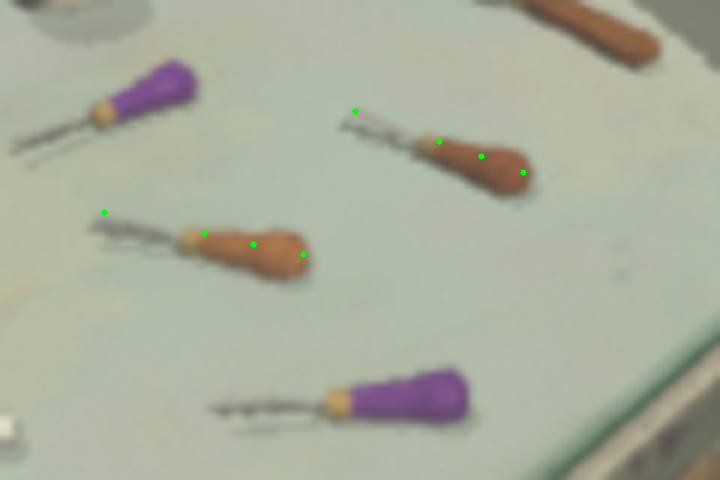

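```bash
python3 -m jog '[[[57.4,10.2,77.3,0,9.4,0,1],[57.4,10.2,77.3,0,9.4,0,1],[57.4,10.2,77.3,0,9.4,0,1],[57.4,10.2,77.3,0,9.4,0,1],[57.4,10.2,77.3,0,9.4,0,1],[57.4,10.2,77.3,0,9.4,0,1],[57.4,10.2,77.3,0,9.4,0,1],[57.4,10.2,77.3,0,9.4,0,1],[57.4,10.2,77.3,0,9.4,0,1],[57.4,10.2,77.3,0,9.4,0,1],[57.4,10.2,77.3,0,9.4,0,1],[57.4,10.2,77.3,0,9.4,0,1]]]' 60
```

```text
t: 1.6
tool_pos: [435.2, 120.4, 152.2]
eef_rot: [-1.56, -0.213, 0.213]
force: [0.6, -0.2, 0.5]
gripper_width: 0.999
```

```bash
python3 - <<'E'
from h import *
from bench import robot
o=robot.get_obs(); M=R.from_rotvec(o["eef_rot"]).as_matrix(); print(o["tool_pos"],o["joint_positions"],np.abs(o["joint_vel"]).max())
plan(o["tool_pos"],M,[479,332,100],0.26)
E
```

```text
[435.16357527 120.37143806 152.23402433] [ 7.08619200e-01  5.73855095e-02 -5.74620189e-01  1.66096341e-05
 -9.38308925e-01 -2.00797806e+00] 0.8142356765954589
s 1 shift cm [ 9.9   5.23 19.21] turn [-0.   0.7  0. ] rows>= 4.0
s -1 shift cm [ 9.9   5.23 19.21] turn [   0.  -179.3    0. ] rows>= 17.0
```

```bash
python3 -m jog '[[[9.9,5.2,19.2,0,0.7,0,1],[9.9,5.2,19.2,0,0.7,0,1],[9.9,5.2,19.2,0,0.7,0,1],[9.9,5.2,19.2,0,0.7,0,1],[9.9,5.2,19.2,0,0.7,0,1],[9.9,5.2,19.2,0,0.7,0,1]]]'; python3 - <<'E'
from h import *
from bench import robot
p,d=robot.camera("top"); cv2.imwrite("pics/t1.png",cv2.resize(p[150:300,180:380],None,fx=4,fy=4,interpolation=cv2.INTER_CUBIC)[:,:,::-1])
o=robot.get_obs(); M=R.from_rotvec(o["eef_rot"]).as_matrix(); print(o["tool_pos"],o["joint_positions"],np.abs(o["joint_vel"]).max())
plan(o["tool_pos"],M,[479,332,5],0.26)
E
```

```text
t: 2.35
tool_pos: [478.9, 329.0, 99.9]
eef_rot: [-1.562, -0.202, 0.204]
force: [0.3, -0.4, 0.8]
gripper_width: 0.998
[479.08212014 328.78218978 100.29882805] [ 9.37769093e-01  3.23937616e-01 -3.67148632e-01 -1.67894074e-04
 -8.80251175e-01 -2.25037054e+00] 0.016464261054819573
s 1 shift cm [0.08 9.53 0.32] turn [ 0.  -0.1 -0. ] rows>= 2.0
s -1 shift cm [0.08 9.53 0.32] turn [  0.  179.9   0. ] rows>= 17.0
```

View pics/t1.png

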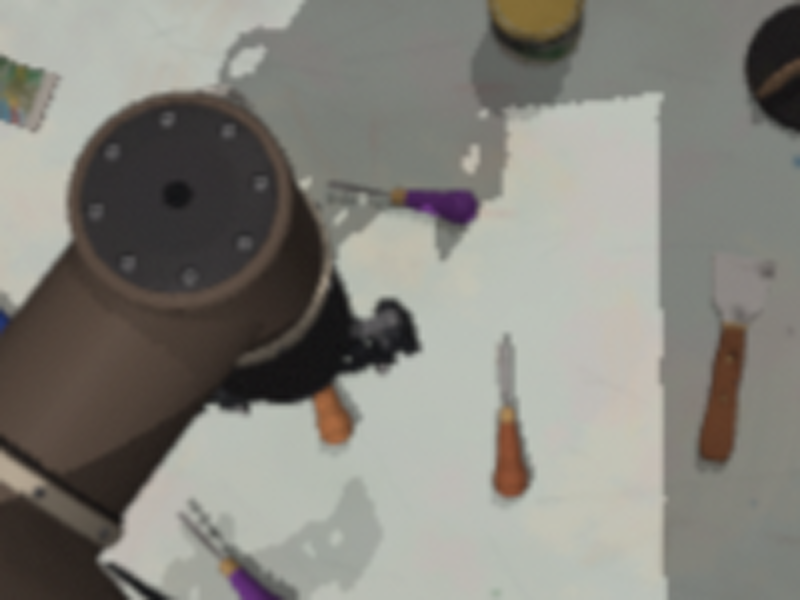

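The arm hangs above gouge 1, whose handle shows at crop (333,415), and the right finger is at (390,330). I descend now.

```bash
python3 -m jog '[[[0.1,4,0.3,0,0,0,1],[0.1,7,0.3,0,0,0,1],[0.1,7,0.3,0,0,0,1],[0.1,7,0.3,0,0,0,1]]]'; python3 - <<'E'
from h import *
from bench import robot
p,d=robot.camera("scene"); cv2.imwrite("pics/s1.png",cv2.resize(p[200:320,210:370],None,fx=5,fy=5,interpolation=cv2.INTER_CUBIC)[:,:,::-1])
o=robot.get_obs(); print(o["tool_pos"])
c=robot.camera_params("scene"); print((pix(c,[[481,332,9.5],[481,332,0]])-[210,200])*5)
E
```

```text
t: 2.9
tool_pos: [480.3, 332.9, 31.8]
eef_rot: [-1.56, -0.204, 0.202]
force: [-0.5, 0.6, 0.7]
gripper_width: 0.998
[480.39857614 333.21629972  32.05376117]
[[357.19663721 378.28642998]
 [358.21942693 392.32712844]]
```

View pics/s1.png

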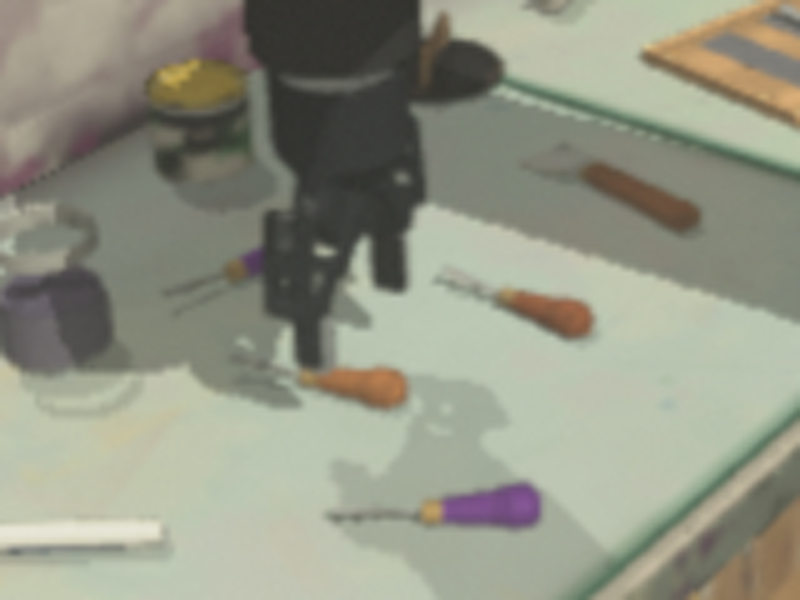

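The fingers straddle gouge 1, with the near finger tip at crop (312,365) and the handle at (355,385). Next: down 27 mm, then shut.

```bash
python3 -m jog '[[[0,1.4,-0.1,0,0,0,1],[0,2.7,-0.1,0,0,0,1],[0,2.7,-0.1,0,0,0,1],[0,2.7,-0.1,0,0,0,0.3],[0,2.7,-0.1,0,0,0,-0.4],[0,2.7,-0.1,0,0,0,-1],[0,2.7,-0.1,0,0,0,-1],[0,2.7,-0.1,0,0,0,-1]]]' 60; python3 -m jog '[[[0,0,0,0,0,0,-1],[0,0,0,0,0,0,-1]]]'
```

```text
t: 3.95
tool_pos: [479.9, 332.2, 3.9]
eef_rot: [-1.561, -0.203, 0.203]
force: [-2.8, 0.4, 6.1]
gripper_width: 0.233
t: 4.2
tool_pos: [479.9, 332.2, 3.9]
eef_rot: [-1.561, -0.204, 0.203]
force: [-1.7, 1.2, 5.8]
gripper_width: 0.23
```

```bash
python3 -m jog '[[[0,-2,0,0,0,0,-1],[0,-6,0,0,0,0,-1],[0,-11,0,0,0,0,-1],[0,-11,0,0,0,0,-1],[0,-11,0,0,0,0,-1]]]'; python3 - <<'E'
from h import *
from bench import robot
p,d=robot.camera("scene"); cv2.imwrite("pics/s2.png",cv2.resize(p[200:320,210:370],None,fx=5,fy=5,interpolation=cv2.INTER_CUBIC)[:,:,::-1])
o=robot.get_obs(); M=R.from_rotvec(o["eef_rot"]).as_matrix(); print(o["tool_pos"],o["joint_positions"])
plan(o["tool_pos"],M,[469.4,-295.7,100],-0.187)
plan(o["tool_pos"],M,[493.6,-167.9,100],-0.187)
E
```

```text
t: 4.82
tool_pos: [479.5, 331.6, 113.0]
eef_rot: [-1.561, -0.202, 0.203]
force: [-0.3, -0.3, -0.8]
gripper_width: 0.229
[479.23920491 331.27501514 112.33865809] [ 9.40014032e-01  3.13312239e-01 -3.49834680e-01 -5.45949149e-04
 -9.09066280e-01 -2.25230375e+00]
s 1 shift cm [-16.96   1.29 -60.37] turn [ 0.  25.5 -0.1] rows>= 11.0
s -1 shift cm [-16.96   1.29 -60.37] turn [-1.000e-01 -1.545e+02 -1.000e-01] rows>= 15.0
s 1 shift cm [-11.35   1.28 -48.63] turn [ 0.  25.5 -0.1] rows>= 8.0
s -1 shift cm [-11.35   1.28 -48.63] turn [-1.000e-01 -1.545e+02 -1.000e-01] rows>= 15.0
```

View pics/s2.png

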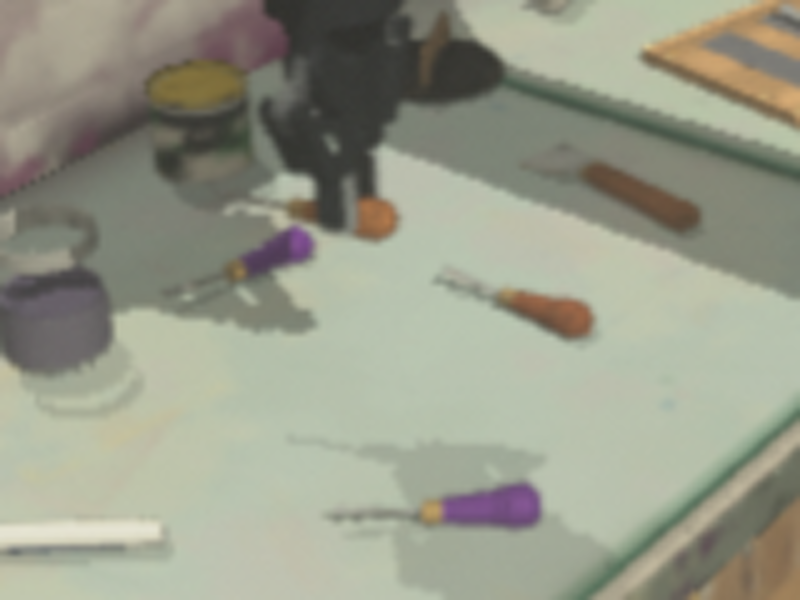

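Gouge 1 is held level by its handle at crop (345,215). Gouge 2 and the scraper are unmoved. I carry it to the right bay.

```bash
python3 -m jog '[[[-17,1.3,-60.4,0,25.5,0,-1],[-17,1.3,-60.4,0,25.5,0,-1],[-17,1.3,-60.4,0,25.5,0,-1],[-17,1.3,-60.4,0,25.5,0,-1],[-17,1.3,-60.4,0,25.5,0,-1],[-17,1.3,-60.4,0,25.5,0,-1],[-17,1.3,-60.4,0,25.5,0,-1],[-17,1.3,-60.4,0,25.5,0,-1],[-17,1.3,-60.4,0,25.5,0,-1],[-17,1.3,-60.4,0,25.5,0,-1],[-17,1.3,-60.4,0,25.5,0,-1],[-17,1.3,-60.4,0,25.5,0,-1]]]'; python3 -m jog '[[[0,0,0,0,0,0,-1],[0,0,0,0,0,0,-1]]]'; python3 - <<'E'
from h import *
from bench import robot
p,d=robot.camera("top"); cv2.imwrite("pics/t3.png",cv2.resize(p[170:290,390:550],None,fx=5,fy=5,interpolation=cv2.INTER_CUBIC)[:,:,::-1])
p,d=robot.camera("scene"); cv2.imwrite("pics/s3.png",cv2.resize(p[130:250,310:470],None,fx=5,fy=5,interpolation=cv2.INTER_CUBIC)[:,:,::-1])
o=robot.get_obs(); M=R.from_rotvec(o["eef_rot"]).as_matrix(); print(o["tool_pos"],o["joint_positions"],o["gripper_width"])
plan(o["tool_pos"],M,[469.4,-295.7,40],-0.187)
E
```

```text
t: 6.38
tool_pos: [468.8, -295.6, 98.8]
eef_rot: [-1.565, 0.15, -0.146]
force: [-0.4, 1.2, -0.8]
gripper_width: 0.231
t: 6.62
tool_pos: [470.2, -294.3, 100.4]
eef_rot: [-1.566, 0.145, -0.145]
force: [0.5, 0.3, -0.5]
gripper_width: 0.232
[ 470.29447826 -294.55519125  100.52124486] [-2.06667367e-01  2.84947944e-01 -4.25396751e-01 -6.00706725e-05
 -8.60049548e-01 -1.54887472e+00] 0.22877021824431554
s 1 shift cm [-0.07  6.05 -0.13] turn [-0.   0.1  0. ] rows>= 1.0
s -1 shift cm [-0.07  6.05 -0.13] turn [   0.  -179.9    0. ] rows>= 17.0
```

View pics/t3.png

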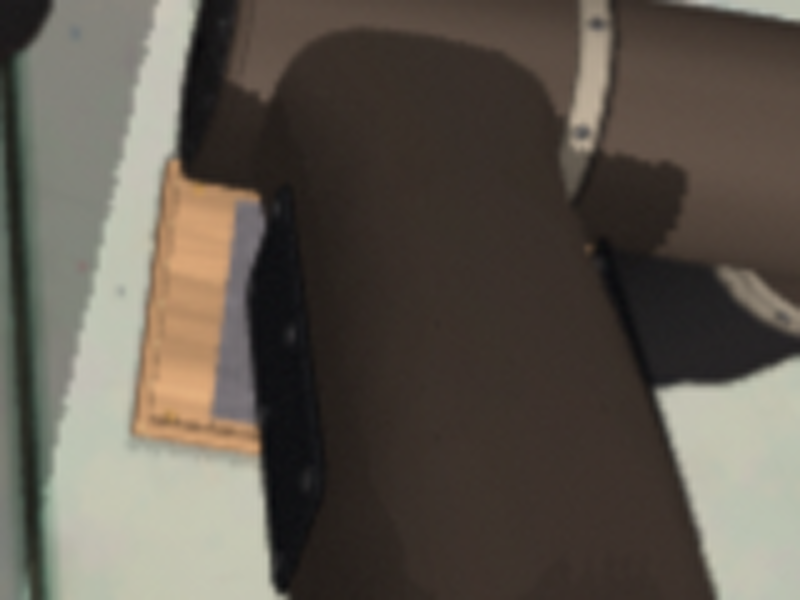

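View pics/s3.png

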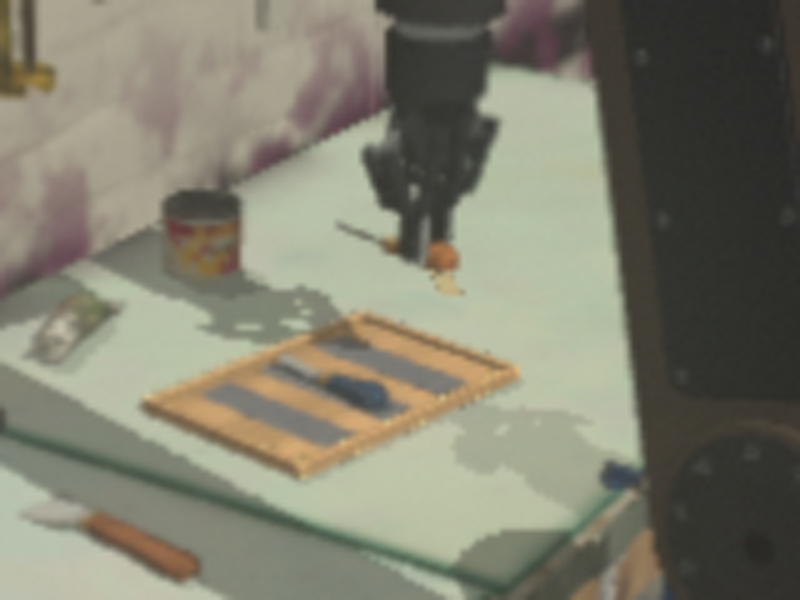

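The scene view shows gouge 1 above the right bay, tip at crop (340,225) and handle at (440,255), parallel to the blue gouge. I lower it.

```bash
python3 -m jog '[[[-0.1,3,-0.1,0,0,0,-1],[-0.1,6.5,-0.1,0,0,0,-1],[-0.1,6.5,-0.1,0,0,0,-1],[-0.1,6.5,-0.1,0,0,0,-1]]]';  python3 - <<'E'
from h import *
from bench import robot
p,d=robot.camera("scene"); cv2.imwrite("pics/s4.png",cv2.resize(p[170:240,320:430],None,fx=7,fy=7,interpolation=cv2.INTER_CUBIC)[:,:,::-1])
o=robot.get_obs(); M=R.from_rotvec(o["eef_rot"]).as_matrix()
plan(o["tool_pos"],M,[469.4,-295.7,10.5],-0.187)
E
```

```text
t: 7.22
tool_pos: [469.6, -296.3, 36.4]
eef_rot: [-1.566, 0.145, -0.146]
force: [0.4, 0.5, -0.0]
gripper_width: 0.234
s 1 shift cm [-0.07  2.62  0.07] turn [0.  0.1 0.1] rows>= 1.0
s -1 shift cm [-0.07  2.62  0.07] turn [   0.2 -179.9   -0. ] rows>= 17.0
```

View pics/s4.png

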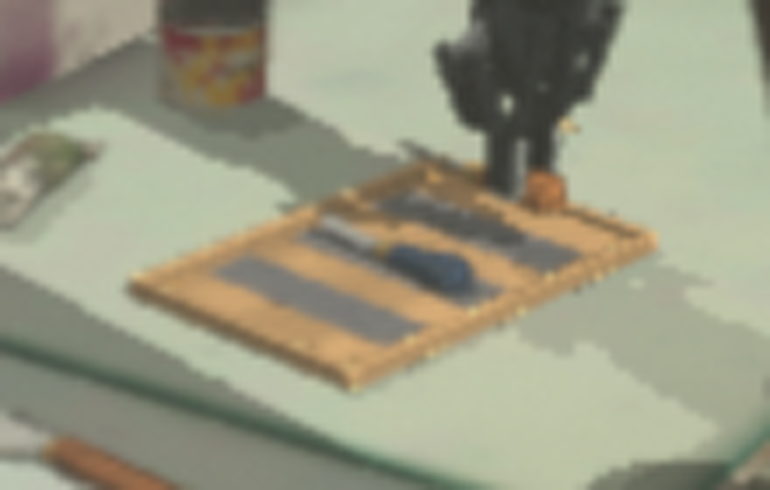

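```bash
python3 -m jog '[[[-0.1,1.2,0,0,0,0,-1],[-0.1,2.2,0,0,0,0,-1],[-0.1,2.6,0,0,0,0,-1],[-0.1,2.6,0,0,0,0,-1]]]';  python3 -m jog '[[[0,0,0,0,0,0,-0.5],[0,0,0,0,0,0,-0.4],[0,0,0,0,0,0,-0.2],[0,0,0,0,0,0,0]]]'; python3 -m jog '[[[0,-2,0,0,0,0,0],[0,-6,0,0,0,0,0],[0,-10,0,0,0,0,0.5],[0,-10,0,0,0,0,1]]]'; python3 - <<'E'
from h import *
from bench import robot
p,d=robot.camera("scene"); cv2.imwrite("pics/s5.png",cv2.resize(p[170:240,320:430],None,fx=7,fy=7,interpolation=cv2.INTER_CUBIC)[:,:,::-1])
o=robot.get_obs(); M=R.from_rotvec(o["eef_rot"]).as_matrix(); print(o["tool_pos"])
plan(o["tool_pos"],M,[440,205,100],0.02)
E
```

```text
t: 7.78
tool_pos: [467.2, -296.0, 9.8]
eef_rot: [-1.566, 0.147, -0.145]
force: [-4.6, 3.6, 11.2]
gripper_width: 0.227
t: 8.28
tool_pos: [467.7, -296.2, 9.1]
eef_rot: [-1.566, 0.147, -0.146]
force: [0.4, 0.3, -0.8]
gripper_width: 0.503
t: 8.78
tool_pos: [469.9, -296.8, 112.6]
eef_rot: [-1.567, 0.141, -0.151]
force: [0.3, 0.6, -1.3]
gripper_width: 0.904
[ 468.67235366 -296.33027133  110.67792169]
s 1 shift cm [-12.12   1.02  48.73] turn [  0.  -11.8   0.2] rows>= 9.0
s -1 shift cm [-12.12   1.02  48.73] turn [ -0.3 168.2   0. ] rows>= 16.0
```

View pics/s5.png

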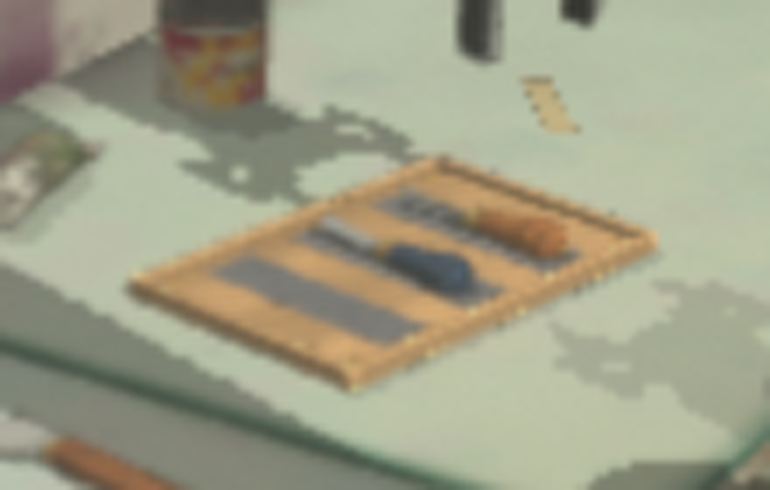

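Gouge 1 lies in the right bay, handle at crop (520,228) and blade at (420,208), parallel to the blue gouge. Next is gouge 2.

```bash
python3 -m jog '[[[-12.1,1,48.7,0,-11.8,0,1],[-12.1,1,48.7,0,-11.8,0,1],[-12.1,1,48.7,0,-11.8,0,1],[-12.1,1,48.7,0,-11.8,0,1],[-12.1,1,48.7,0,-11.8,0,1],[-12.1,1,48.7,0,-11.8,0,1],[-12.1,1,48.7,0,-11.8,0,1],[-12.1,1,48.7,0,-11.8,0,1],[-12.1,1,48.7,0,-11.8,0,1],[-12.1,1,48.7,0,-11.8,0,1],[-12.1,1,48.7,0,-11.8,0,1]]]'; python3 - <<'E'
from h import *
from bench import robot
p,d=robot.camera("top"); np.save("pics/t5.npy",p); cv2.imwrite("pics/t5.png",cv2.resize(p[190:280,405:525],None,fx=6,fy=6,interpolation=cv2.INTER_CUBIC)[:,:,::-1])
o=robot.get_obs(); M=R.from_rotvec(o["eef_rot"]).as_matrix(); print(o["tool_pos"])
plan(o["tool_pos"],M,[441,205.5,30],0.02)
E
```

```text
t: 10.2
tool_pos: [438.8, 203.6, 98.7]
eef_rot: [-1.572, -0.013, 0.015]
force: [0.5, 0.5, -0.9]
gripper_width: 1.001
[439.02536919 203.54547984  98.95576904]
s 1 shift cm [0.21 6.9  0.2 ] turn [ 0.  -0.1 -0. ] rows>= 2.0
s -1 shift cm [0.21 6.9  0.2 ] turn [1.000e-01 1.799e+02 0.000e+00] rows>= 17.0
```

View pics/t5.png

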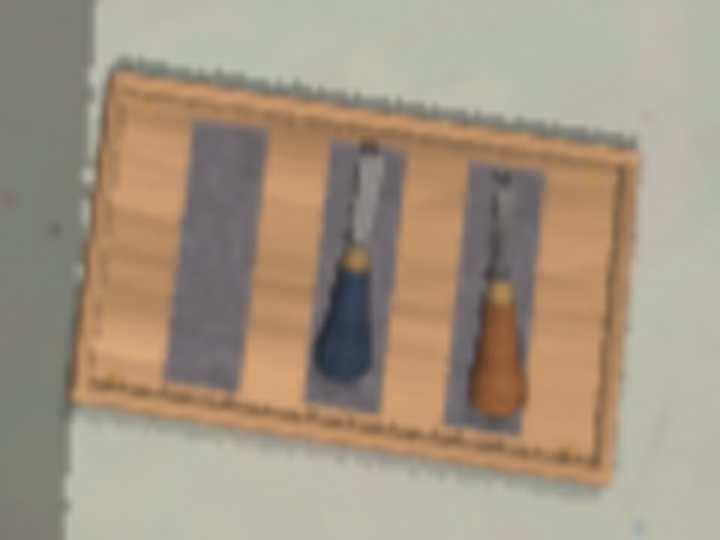

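```bash
cat > chk.py <<'E'
from h import *
from bench import robot
c=robot.camera_params("top")
C=np.array([507,-236.6]);a=-.187; X=np.array([np.cos(a),np.sin(a)]);Y=np.array([-X[1],X[0]])
def chk(t,b,by):
    q=world(c,np.array([t,b])/6.+[405,190],13.5)[:,:2]; d=q[0]-q[1]; L=np.linalg.norm(d); u=d/L
    for nm,h in(("from tip",q[0]-80*u),("from butt",q[1]+27*u)):
        print(by,nm,"x",round((h-C)@X+26,1),"y",round((h-C)@Y-by,1),"yaw",round(np.arctan2(u@Y,u@X),3),"L",L.round())
E
python3 - <<'E'
from chk import *
chk([369,145],[343,382],0)
chk([502,174],[497,420],-65)
E
python3 -m jog '[[[0.2,4,0.2,0,0,0,1],[0.2,7,0.2,0,0,0,1],[0.2,7,0.2,0,0,0,1],[0.2,7,0.2,0,0,0,1]]]'; python3 - <<'E'
from h import *
from bench import robot
p,d=robot.camera("scene"); cv2.imwrite("pics/s6.png",cv2.resize(p[200:320,250:410],None,fx=5,fy=5,interpolation=cv2.INTER_CUBIC)[:,:,::-1])
o=robot.get_obs(); M=R.from_rotvec(o["eef_rot"]).as_matrix(); print(o["tool_pos"])
plan(o["tool_pos"],M,[441,205.5,4.5],0.02)
E
```

```text
0 from tip x 7.5 y 2.1 yaw -0.002 L 114.0
0 from butt x 0.4 y 2.1 yaw -0.002 L 114.0
-65 from tip x 3.6 y -1.5 yaw 0.074 L 117.0
-65 from butt x -6.0 y -2.2 yaw 0.074 L 117.0
t: 10.75
tool_pos: [441.8, 206.7, 30.2]
eef_rot: [-1.57, -0.015, 0.014]
force: [0.4, 0.1, 0.7]
gripper_width: 1.002
[441.9453493  207.09535256  30.53716735]
s 1 shift cm [-0.1   2.6  -0.16] turn [-0.1 -0.1  0.1] rows>= 1.0
s -1 shift cm [-0.1   2.6  -0.16] turn [-1.000e-01  1.799e+02 -1.000e-01] rows>= 17.0
```

View pics/s6.png

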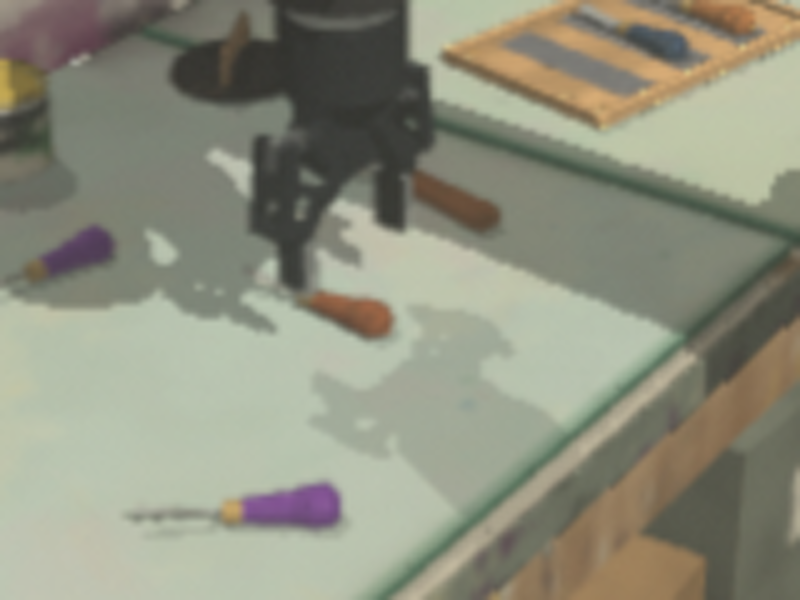

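Gouge 1 is within tolerance: about 5 mm along, 2 mm across and 0.07 rad. The fingers straddle gouge 2, near tip at crop (292,285) and handle at (345,312). I descend, 3 mm further back.

```bash
python3 -m jog '[[[-0.3,1.4,-0.1,0,0,0,1],[-0.3,2.6,-0.1,0,0,0,1],[-0.3,2.6,-0.1,0,0,0,1],[-0.3,2.6,-0.1,0,0,0,0.3],[-0.3,2.6,-0.1,0,0,0,-0.4],[-0.3,2.6,-0.1,0,0,0,-1],[-0.3,2.6,-0.1,0,0,0,-1],[-0.3,2.6,-0.1,0,0,0,-1],[-0.3,2.6,-0.1,0,0,0,-1],[-0.3,2.6,-0.1,0,0,0,-1]]]' 60; python3 -m jog '[[[0,-2,0,0,0,0,-1],[0,-6,0,0,0,0,-1],[0,-10,0,0,0,0,-1],[0,-10,0,0,0,0,-1],[0,-10,0,0,0,0,-1]]]'; python3 - <<'E'
from h import *
from bench import robot
p,d=robot.camera("scene"); cv2.imwrite("pics/s7.png",cv2.resize(p[200:320,250:410],None,fx=5,fy=5,interpolation=cv2.INTER_CUBIC)[:,:,::-1])
o=robot.get_obs(); M=R.from_rotvec(o["eef_rot"]).as_matrix(); print(o["tool_pos"])
plan(o["tool_pos"],M,[493.6,-167.9,100],-0.187)
E
```

```text
t: 12.05
tool_pos: [438.3, 206.1, 3.8]
eef_rot: [-1.57, -0.016, 0.015]
force: [-2.3, 0.5, 6.3]
gripper_width: 0.231
t: 12.68
tool_pos: [437.8, 205.6, 103.1]
eef_rot: [-1.57, -0.015, 0.015]
force: [-0.1, 0.1, -1.7]
gripper_width: 0.235
[437.57681278 205.3544487  102.55723363]
s 1 shift cm [  4.89   0.28 -37.43] turn [ 0.  11.8 -0.1] rows>= 7.0
s -1 shift cm [  4.89   0.28 -37.43] turn [-1.000e-01 -1.682e+02 -1.000e-01] rows>= 16.0
```

View pics/s7.png

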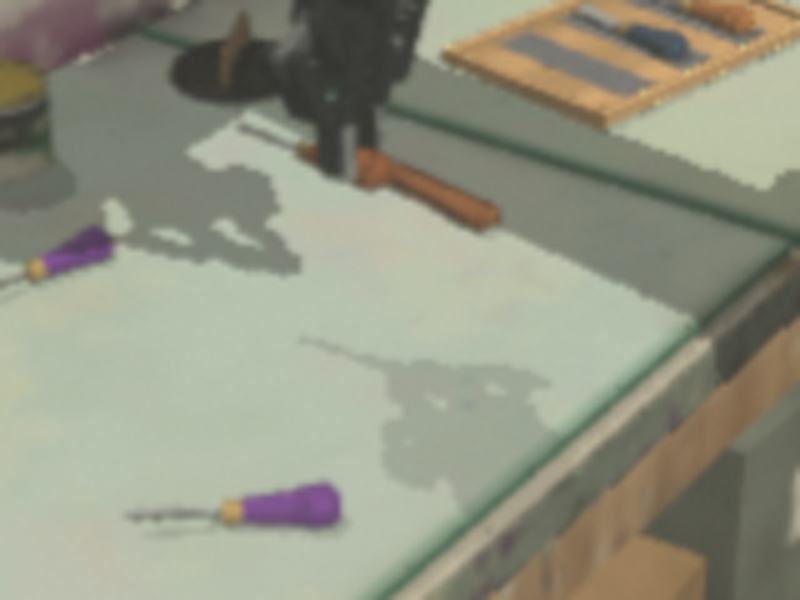

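Gouge 2 is held level by its handle near crop (345,165). The scraper's handle is where it was. Next is the left bay.

```bash
python3 -m jog '[[[4.9,0.3,-37.4,0,11.8,0,-1],[4.9,0.3,-37.4,0,11.8,0,-1],[4.9,0.3,-37.4,0,11.8,0,-1],[4.9,0.3,-37.4,0,11.8,0,-1],[4.9,0.3,-37.4,0,11.8,0,-1],[4.9,0.3,-37.4,0,11.8,0,-1],[4.9,0.3,-37.4,0,11.8,0,-1],[4.9,0.3,-37.4,0,11.8,0,-1],[4.9,0.3,-37.4,0,11.8,0,-1],[4.9,0.3,-37.4,0,11.8,0,-1]]]'; python3 - <<'E'
from h import *
from bench import robot
o=robot.get_obs(); M=R.from_rotvec(o["eef_rot"]).as_matrix(); print(o["tool_pos"])
plan(o["tool_pos"],M,[493.6,-167.9,35],-0.187)
E
```

```text
t: 13.98
tool_pos: [494.5, -165.9, 100.3]
eef_rot: [-1.566, 0.145, -0.145]
force: [-0.2, -0.2, -0.4]
gripper_width: 0.232
[ 494.51058652 -165.8852902   100.31933369]
s 1 shift cm [-0.05  6.53 -0.21] turn [-0.   0.2  0. ] rows>= 2.0
s -1 shift cm [-0.05  6.53 -0.21] turn [   0.  -179.8    0. ] rows>= 17.0
```

```bash
python3 -m jog '[[[0,3,-0.2,0,0,0,-1],[0,6.5,-0.2,0,0,0,-1],[0,6.5,-0.2,0,0,0,-1],[0,6.5,-0.2,0,0,0,-1]]]';  python3 - <<'E'
from h import *
from bench import robot
p,d=robot.camera("scene"); cv2.imwrite("pics/s8.png",cv2.resize(p[170:240,320:430],None,fx=7,fy=7,interpolation=cv2.INTER_CUBIC)[:,:,::-1])
o=robot.get_obs(); M=R.from_rotvec(o["eef_rot"]).as_matrix(); print(o["tool_pos"])
plan(o["tool_pos"],M,[493.6,-167.9,10],-0.187)
E
```

```text
t: 14.48
tool_pos: [494.9, -168.6, 36.4]
eef_rot: [-1.566, 0.145, -0.146]
force: [0.3, -0.1, 0.1]
gripper_width: 0.233
[ 495.13872019 -168.76341147   36.67669193]
s 1 shift cm [-0.17  2.67  0.06] turn [-0.   0.1  0.1] rows>= 1.0
s -1 shift cm [-0.17  2.67  0.06] turn [   0.2 -179.9    0. ] rows>= 17.0
```

View pics/s8.png

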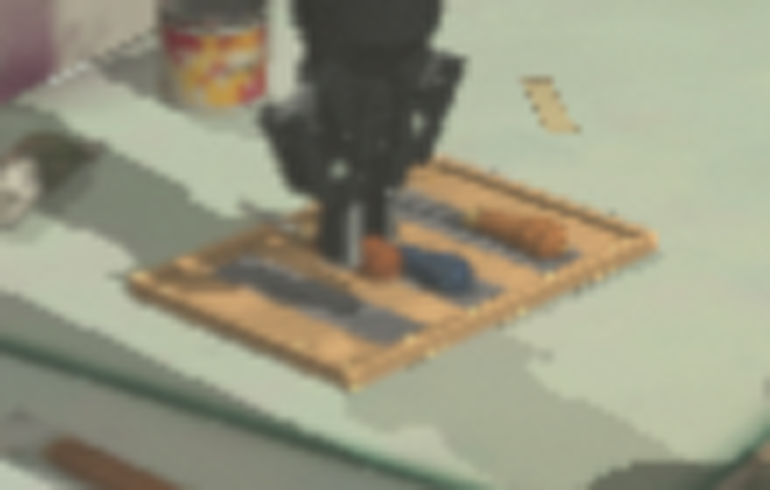

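Gouge 2 hovers over the left bay, handle at crop (380,257) and tip at (245,205), clear of the blue gouge. I lower it, open halfway and retreat.

```bash
python3 -m jog '[[[0,1.2,0,0,0,0,-1],[0,2.2,0,0,0,0,-1],[0,2.65,0,0,0,0,-1],[0,2.65,0,0,0,0,-1]]]';  python3 -m jog '[[[0,0,0,0,0,0,-0.5],[0,0,0,0,0,0,-0.4],[0,0,0,0,0,0,-0.2],[0,0,0,0,0,0,0]]]'; python3 -m jog '[[[0,-2,0,0,0,0,0],[0,-6,0,0,0,0,0],[0,-10,0,0,0,0,0],[0,-12,0,0,0,0,0],[0,-12,0,0,0,0,0]]]';  python3 -m jog '[[[0,0,10,0,0,0,0],[0,0,20,0,0,0,0],[0,0,30,0,0,0,0],[0,0,30,0,0,0,0],[0,0,30,0,0,0,0],[0,0,30,0,0,0,0],[0,0,30,0,0,0,0]]]'; python3 - <<'E'
from bench import robot
import cv2,numpy as np
for n,r in(("top",(190,280,405,525,6)),("scene",(170,240,320,430,7))):
    p,d=robot.camera(n); a,b,c,e,f=r; cv2.imwrite(f"pics/{n}9.png",cv2.resize(p[a:b,c:e],None,fx=f,fy=f,interpolation=cv2.INTER_CUBIC)[:,:,::-1])
    cv2.imwrite(f"pics/{n}9full.png",p[:,:,::-1])
E
```

```text
t: 15.02
tool_pos: [493.5, -169.1, 9.7]
eef_rot: [-1.566, 0.147, -0.145]
force: [-5.4, 2.5, 17.7]
gripper_width: 0.233
t: 15.52
tool_pos: [494.0, -169.2, 8.5]
eef_rot: [-1.566, 0.147, -0.146]
force: [-0.2, 0.3, -0.0]
gripper_width: 0.5
t: 16.15
tool_pos: [495.1, -169.2, 130.4]
eef_rot: [-1.566, 0.144, -0.149]
force: [-0.3, 0.2, -0.1]
gripper_width: 0.501
t: 17.02
tool_pos: [548.9, 125.5, 127.5]
eef_rot: [-1.567, 0.148, -0.145]
force: [-0.2, 0.5, -0.4]
gripper_width: 0.502
```

View pics/top9.png

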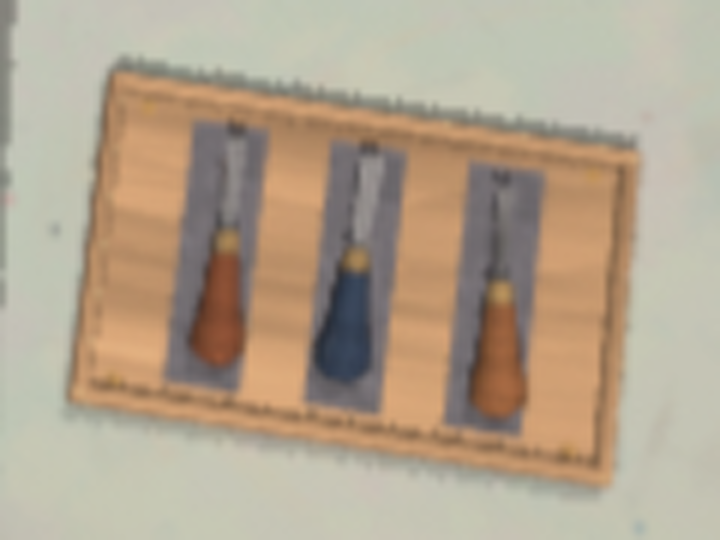

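View pics/scene9.png

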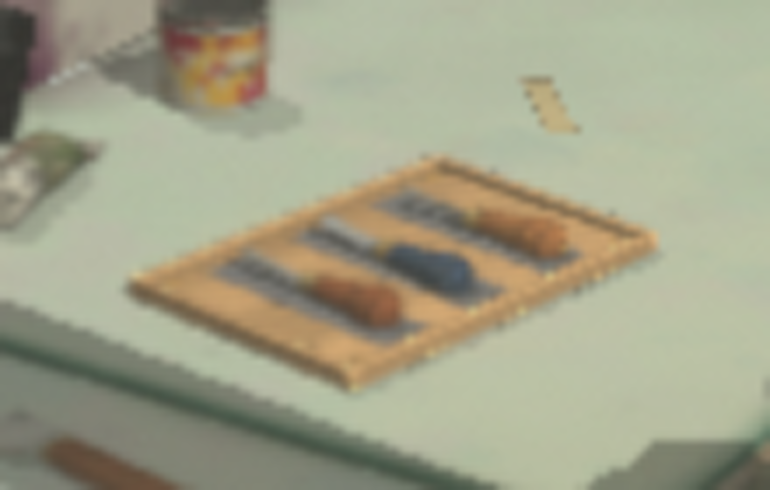

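View pics/top9full.png

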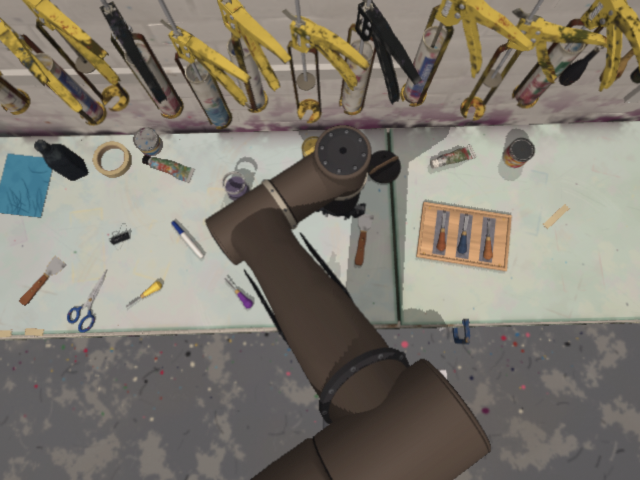

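All three gouges lie in their bays, blades up: left handle at crop (217,310), blue at (345,325), right at (498,360). The scraper is still at (361,243) in the full picture.

```bash
python3 - <<'E'
from chk import *
chk([236,127],[216,367],65)
chk([369,145],[343,382],0)
chk([502,174],[497,420],-65)
E
python3 -m jog '[[[0,-2,0,0,0,0,0],[0,-2,0,0,0,0,0],[0,-2,0,0,0,0,0]]]'
python3 - <<'E'
from h import *
from bench import robot
p,d=robot.camera("scene"); q=np.load("pics/scene0_rgb.npy")
f=lambda i:cv2.resize(i[222:262,305:365],None,fx=6,fy=6,interpolation=cv2.INTER_CUBIC)
cv2.imwrite("pics/cmp.png",np.hstack([f(q),f(p)])[:,:,::-1])
E
```

```text
65 from tip x 6.3 y -3.4 yaw 0.031 L 115.0
65 from butt x -2.0 y -3.6 yaw 0.031 L 115.0
0 from tip x 7.5 y 2.1 yaw -0.002 L 114.0
0 from butt x 0.4 y 2.1 yaw -0.002 L 114.0
-65 from tip x 3.6 y -1.5 yaw 0.074 L 117.0
-65 from butt x -6.0 y -2.2 yaw 0.074 L 117.0
t: 17.5
tool_pos: [549.4, 124.8, 148.5]
eef_rot: [-1.566, 0.148, -0.147]
force: [0.5, 0.6, -0.8]
gripper_width: 0.499
```

View pics/cmp.png

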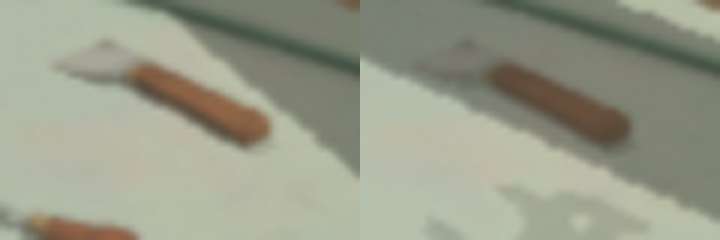

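The scraper is at the same pixels before (left) and after (right): handle end at (262,130) against (622-360,130). All values are well within tolerance, so I hand in.

```bash
python3 -c "
from bench import robot
print(robot.close_job())"
```

```text
the job is handed in; nothing more can be done
None
```

I laid both brown gouges in the tray's empty bays, one on each side of the blue gouge, and handed the job in at about 17.5 s. The gripper was half open and clear of everything. The hand-in reports no verdict, so the result rests on my own camera checks.

| Gouge | Along the bay | Across the bay | Angle to tray x |
|---|---|---|---|
| Left bay | -2 to +6 mm | about -3.5 mm | 0.03 rad |
| Right bay | -6 to +4 mm | about -2 mm | 0.07 rad |
| Limits | 20 mm | 16 mm | 0.21 rad |

- **Direction:** both blades point toward the tray's +x, away from the robot.
- **Left alone:** the scraper and the blue gouge show at the same pixel positions as at the start.
- **Forces:** the highest wrist reading at the end of any move was under 20 N, on lowering the second gouge.
- **Disagreement:** gouge length measured 114–117 mm in the pictures against a nominal 108 mm. That is why the along-bay figures measured from tip and butt differ by 7–10 mm; both are within the limit.
- **Not measured:** I judged handle height only by eye, from the gouges lying flat in the pictures.

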